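# Set out the reagents for the run

## Robot

A 6-joint arm with a two-finger parallel gripper is mounted at the origin on a cart in front of the work surface, level with it; the furniture and walls round the work are solid. World frame = base frame: x ahead of the robot, y to its left, z up, the work surface at z = 0. Lengths are in m, angles in degrees, forces in N, time in s.
With the tool pointing down it reaches from about 0.35 to 0.85 m from the base axis. Payload 8.1 kg.
Tool frame: the origin (TCP) lies at the very end of the fingers, on their centre line; the grasp point (between the pads) lies 19 mm behind it; z points along the fingers, y is the line along which they close (so a half turn about z gives the same grasp; the last joint's range is limited). The gripper opens to 85 mm and grips with 20 to 120 N. Pads are 22 mm wide; open, the fingers measure 114 mm over their backs; the gripper's body (76 mm by 85 mm) begins 54 mm behind the grasp point. The pads swing forward as they close: fully open they stand 13 mm farther back than shut.
Start: joints at [-82.128, 7.471, 85.268, -0, 87.261, -4.893], TCP at [0.133, -0.585, 0.208] pointing down, gripper open.
Joint ranges: [-169.43, 169.43], [-51.17, 129.36], [1.28, 143.12], [-76.62, 256.62], [0, 156.53], [-152.29, 152.29]. Speed limits (degrees/s): [136.94, 136.94, 159.86, 180, 180, 180].

## Interface

Orientations are given as [roll, pitch, yaw] about the fixed x, y, z axes, in that order (R = Rz(yaw) Ry(pitch) Rx(roll)).
In Python, from rig import bot, cams gives the robot as it stands.
- The arm moves only by the tool play_rows, never from a script. Its argument "increments" is a list of rows, each a list of 3 entries, a list of its own where there are three numbers: the turn, a rotation vector about the tool's x, y, z in degrees, then the shift along the tool's x, y, z in cm, then the finger opening in cm, from 0 to 8.54. A call has 1 to 5 rows; each row is the pose to reach, as a shift and turn from the pose commanded when the call began, along the tool's axes at that moment; what a row does not reach only later rows make up. A row lasts 1/10 s, in which the tool goes at most 50 mm and 8.59 degrees, less where a joint would pass 70% of its speed; a pose out of reach is approached as far as the arm can. A call with a gripper value outside its range is refused whole. The fingers move at their own pace and stop on an object; the grip force is fixed at half the most. Time passes only in rows, so rows that repeat a pose let the fingers close. It gives the time, the measured TCP pose, the force, the opening and the grip force at its end, in the units of the state.
- bot.get_state(): the state, without advancing time (a new reading comes with each control period).
- cams.capture(name): name is "scene" or "top" or "wrist"; returns a dict with "color" (420x560x3 uint8, red, green, blue), "vertical_fov" (degrees; the focal length in pixels is half the picture's height over the tangent of half this angle, whatever the lens; pixels are square), "cx", "cy" (the principal point, pixels), "R" (3x3) and "t" (3): a world point X has camera coordinates R X + t. Camera axes: x right, y down, z forward; pixel columns grow to the right and rows downward; lengths in m; the calibration is good to about 2 mm. The wrist camera is an equidistant fisheye: a pixel r from the principal point sees the ray r / f radians off the axis. A picture is of the moment at which its call begins. There is no depth.
- bot.job_done(): hands the job in; it is judged then, once.
Trained networks look in a picture, given as the dict that the camera call returned (one of the last four; its "shot" number tells which), for a name from the list of things; names that differ only in an ending like _2 or _b are one class to them, and where a whole thing is asked for, a point or a joint stands for the part that bears it (a point fixed in the world has none). Each returns a list of dicts, best first, with "score" (0 to 1); they miss things now and then, are a little off and sometimes report something else, mostly with a low value. They report only what shows in the picture. A call takes as long as a camera call.
- cams.cut_out(target, picture): "pixels" (420x560 bool, what is visible of it) and "uv" ([column, row] in pixels, amid what is visible of it).
- cams.pinpoint(target, picture): "uv" ([column, row] in pixels: a listed point, or the origin of a listed thing).
The state is a dict: "t": time; "q": joint angles; "qvel": joint speeds; "joint_torque": joint torques, N m; "tcp_pos": TCP position; "ee_rot": TCP orientation; "force": force on the tool from outside, world axes, zero at the start; "torque": the same for the moment, N m; "grip_width": opening from 0.0 (shut) to 1.0 (fully open); "grip_force": force on a finger pad.
Only numpy, scipy, OpenCV 4.12 (cv2) and the standard library are available. Lean on these libraries where they do the work, as an engineer would, in place of code of your own. Each camera call takes 0.05 s, during which the arm holds its last target. There are 200 camera calls.

## Task

Set out the reagents for the next run: stand each of the three screw-cap reagent bottles in the drip tray whose floor has the colour of the bottle's cap, and put the black-capped vial that was left in the blue tray into the orange vial stand. Do not let anything drop: set it down gently, upright and fully on the tray or stand floor, and leave the two white-capped vials where they are.

Things in the scene. Friction and masses are not known exactly. Their poses are not given: they have to be found in the camera images.
- bottle_blue_mid (a point): Screw-cap reagent bottle with a blue cap and a clear greyish body with a white and green label, 64 mm across the body, 131 mm tall, standing upright on the worktop, loose, about 0.2 kg. The cap, on the bottle's axis, is 44 mm across and runs from 110 mm above the bottom to the top; it is fixed tight, so the bottle can be lifted by it. The point is on the axis half-way up (65.5 mm above the bottom); z is the bottle's upward axis.
- bottle_white_mid (a point): Screw-cap reagent bottle with a white cap and a white body with a white and blue label, 60 mm across the body, 106 mm tall, standing upright on the worktop, loose, about 0.2 kg. The cap, on the bottle's axis, is 42 mm across and runs from 85 mm above the bottom to the top; it is fixed tight, so the bottle can be lifted by it. The point is on the axis half-way up (53 mm above the bottom); z is the bottle's upward axis.
- bottle_black_mid (a point): Screw-cap reagent bottle with a black cap and a dark translucent body with a white and blue label, 56 mm across the body, 114 mm tall, standing upright on the worktop, loose, about 0.2 kg. The cap, on the bottle's axis, is 40 mm across and runs from 93 mm above the bottom to the top; it is fixed tight, so the bottle can be lifted by it. The point is on the axis half-way up (57 mm above the bottom); z is the bottle's upward axis.
- vial_black_mid (a point): Small glass vial with a black cap, 24 mm across (body 24, cap 23), 56 mm tall, loose, about 22 g; at the start it stands upright in the blue drip tray. The point is on its axis half-way up (28 mm above its bottom); z is its upward axis.
- tray_blue_floor (a point): Round drip tray with a light grey rim and a blue inner floor, fixed to the worktop: 96 mm outer diameter, 84 mm inside, rim 12 mm above the worktop. The point is the centre of the inner floor, 4 mm above the worktop; z is up.
- tray_white_floor (a point): Round drip tray with a light grey rim and a white inner floor, fixed to the worktop: 96 mm outer diameter, 84 mm inside, rim 12 mm above the worktop. The point is the centre of the inner floor, 4 mm above the worktop; z is up.
- tray_black_floor (a point): Round drip tray with a light grey rim and a black inner floor, fixed to the worktop: 96 mm outer diameter, 84 mm inside, rim 12 mm above the worktop. The point is the centre of the inner floor, 4 mm above the worktop; z is up.
- vial_stand_floor (a point): Small orange round cup-shaped vial stand, fixed to the worktop: foot 66 mm across, cup 52 mm outside and 42 mm inside, rim 20 mm above the worktop. The point is the centre of the cup's inner floor, 5 mm above the worktop; z is up.
- vial_white_a_mid (a point): One small glass vial, with a white cap, 24 mm across, 56 mm tall, standing loose on the worktop among the bottles; it is to stay where it is. The point is half-way up on its axis; z is up.
- vial_white_b_mid (a point): Another small glass vial, with a white cap, 24 mm across, 56 mm tall, standing loose on the worktop among the bottles; it is to stay where it is. The point is half-way up on its axis; z is up.

How it is judged:
By the outcome, as a careful person would: the job done as asked, in the order asked, and still so for the second after the job is handed in, with the robot touching nothing.
It also fails if it takes over 102 s, if anything falls off the work surface, if the arm or the gripper's body presses on something with over 40 N, if the wrist force passes 120 N, or if a joint passes its speed limit or range.

## Working session

There is one attempt and no reset: what is moved stays moved. The work goes in short steps, Python scripts to look and compute and a tool call to move; the robot and the scene stay as the last step left them, time stands still between calls to the robot, and variables do not carry over. Pictures are saved under pics/ and viewed, at most 14 in all, crops included, and the job is handed in when it is done.

Besides the shell and the picture viewer there is one more tool, called after "Emit:" as name([rows], argument=value, ...), one row to a line, values as JSON. play_rows: Moves the arm, as the interface text tells. Its arguments: {"type":"object","properties":{"increments":{"type":"array"}},"required":["increments"]}

```bash
mkdir -p pics; ls
cat > h.py <<'E'
import numpy as np, cv2
from rig import bot, cams
H={'bottle_blue_mid':.0655,'bottle_white_mid':.053,'bottle_black_mid':.057,'vial_black_mid':.032,'tray_blue_floor':.004,'tray_white_floor':.004,'tray_black_floor':.004,'vial_stand_floor':.005,'vial_white_a_mid':.028}
def ray(p,uv,wrist=False):
    f=p['color'].shape[0]/2/np.tan(np.radians(p['vertical_fov'])/2)
    d=np.array([uv[0]-p['cx'],uv[1]-p['cy']])/f
    if wrist:
        r=np.linalg.norm(d); c=np.r_[d/max(r,1e-9)*np.sin(r),np.cos(r)]
    else: c=np.r_[d,1]
    R=np.array(p['R']);return -R.T@np.array(p['t']),R.T@c
def atz(p,uv,z,w=False):
    o,d=ray(p,uv,w);return (o+d*(z-o[2])/d[2])[:2]
def save(p,n): cv2.imwrite('pics/'+n,p['color'][:,:,::-1])
E
python3 - <<'E'
from h import *
for c in ['scene','top']:
    p=cams.capture(c); save(p,c+'0.png'); print(c,-np.array(p['R']).T@np.array(p['t']))
    for n,z in H.items():
        for r in cams.pinpoint(n,p)[:3]:
            print(n,round(r['score'],2),np.round(r['uv']),np.round(atz(p,r['uv'],z),4))
print(bot.get_state())
E
```

```text
pics
scene [-0.67244375 -0.80226722  0.90769904]
bottle_blue_mid 0.59 [212. 185.] [0.5152 0.2271]
bottle_white_mid 0.83 [225. 210.] [0.4261 0.1003]
bottle_black_mid 0.51 [336. 245.] [ 0.4424 -0.2925]
vial_black_mid 0.64 [294. 243.] [ 0.4161 -0.1686]
tray_blue_floor 0.64 [293. 252.] [ 0.4043 -0.1726]
tray_white_floor 0.55 [384. 260.] [ 0.5207 -0.4158]
tray_black_floor 0.84 [334. 244.] [ 0.5146 -0.2552]
tray_black_floor 0.72 [222. 211.] [0.4764 0.1544]
vial_stand_floor 0.89 [343. 264.] [ 0.4362 -0.3241]
vial_white_a_mid 0.4 [198. 208.] [0.4192 0.212 ]
top [ 0.29500378 -0.04247239  1.1173903 ]
bottle_blue_mid 0.88 [173. 180.] [0.5302 0.2325]
bottle_white_mid 0.24 [393. 226.] [ 0.4156 -0.312 ]
bottle_black_mid 0.68 [142. 224.] [0.4231 0.3071]
vial_black_mid 0.6 [182. 225.] [0.4228 0.2128]
vial_black_mid 0.44 [336. 228.] [ 0.4133 -0.1733]
tray_blue_floor 0.83 [335. 230.] [ 0.4127 -0.174 ]
tray_blue_floor 0.7 [144. 222.] [0.4347 0.3207]
tray_white_floor 0.91 [429. 188.] [ 0.5221 -0.4233]
tray_black_floor 0.7 [365. 192.] [ 0.5117 -0.2553]
vial_stand_floor 0.67 [390. 226.] [ 0.4236 -0.3165]
vial_stand_floor 0.19 [180. 227.] [0.4213 0.2247]
vial_white_a_mid 0.56 [182. 225.] [0.4225 0.2145]
{'t': 1.0, 'q': array([-8.21272057e+01,  7.46981247e+00,  8.52685080e+01,  1.60037292e-03,
        8.72613483e+01, -4.89449055e+00]), 'qvel': array([ 0.07092417, -0.07492458,  0.04591777, -0.05703279,  0.02906376,
       -0.02814451]), 'joint_torque': array([ 1.81152398e-03, -5.69327474e+01, -5.00874352e+01,  6.50622928e-05,
        1.22976620e-03,  2.44263754e-05]), 'tcp_pos': array([ 0.13261295, -0.58516267,  0.20809955]), 'ee_rot': array([ 1.79999534e+02, -1.56445462e-03,  1.27672084e+01]), 'force': array([ 0.2968518 , -0.21533596, -0.28127133]), 'torque': array([ 0.00874228, -0.00074261, -0.04924961]), 'grip_force': 0.0, 'grip_width': 0.999804155763163}
```

View pics/scene0.png

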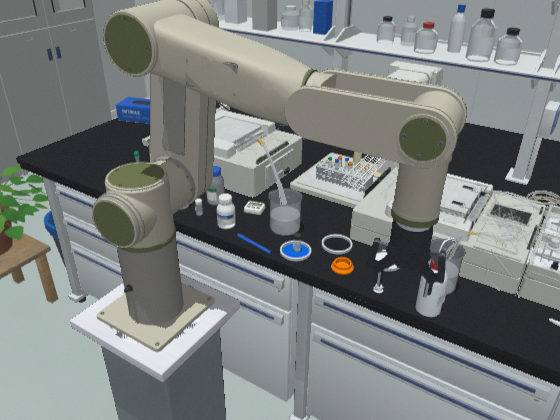

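View pics/top0.png

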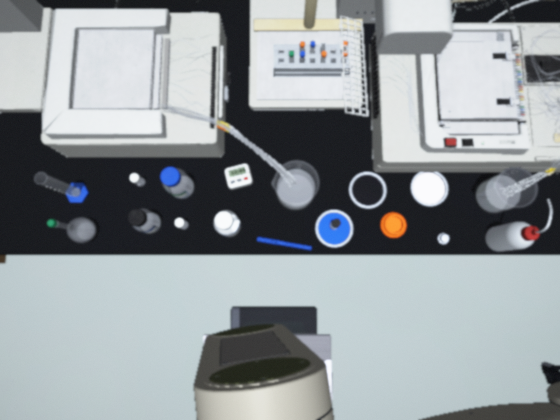

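The pictures show the blue, black and white bottles at about (170,176), (138,217) and (228,222) in the top view, with the white vials at (136,179) and (181,223). The trays are blue (335,229), black (367,190) and white (430,187), the stand is at (393,225), and a beaker with a rod stands at (297,185). I'll move over the blue tray first.

Emit:
play_rows([
  [[0,0,6.4],[0,0,-3],8.54],
  [[0,0,12.77],[0,0,-5],8.54],
  [[0,0,12.77],[0,0,-5],6],
  [[0,0,12.77],[0,0,-5],5],
])

```text
t: 1.4
tcp_pos: [0.1326, -0.5855, 0.2583]
ee_rot: [179.9, -0.0, 0.1]
force: [0.5, 0.4, -0.3]
grip_width: 0.693
grip_force: 0.0
```

Emit:
play_rows([
  [[0,0,0],[2.5,-4,0],5],
  [[0,0,0],[5,-8,0],5],
  [[0,0,0],[8,-12,0],5],
  [[0,0,0],[11,-16,0],5],
  [[0,0,0],[14,-20,0],5],
])

```text
t: 1.9
tcp_pos: [0.2729, -0.3829, 0.2562]
ee_rot: [-179.9, 0.1, 0.1]
force: [1.0, -1.0, -0.2]
grip_width: 0.589
grip_force: 0.0
```

Emit:
play_rows([
  [[0,0,0],[2.7,-4,0],5],
  [[0,0,0],[5.4,-8,0],5],
  [[0,0,0],[8,-12,0],5],
  [[0,0,0],[11,-16,0],5],
  [[0,0,0],[14,-20,0],5],
])

```text
t: 2.4
tcp_pos: [0.4128, -0.1831, 0.2566]
ee_rot: [-180.0, 0.1, 0.1]
force: [0.6, -0.7, 0.7]
grip_width: 0.584
grip_force: 0.0
```

Run:
```python
from h import *
p=cams.capture('wrist'); save(p,'w1.png'); print(-np.array(p['R']).T@np.array(p['t']),p['vertical_fov'])
for n,z in H.items():
    for r in cams.pinpoint(n,p)[:2]: print(n,round(r['score'],2),np.round(r['uv']),np.round(atz(p,r['uv'],z,True),4))
s=bot.get_state();print(s['t'],s['tcp_pos'],s['ee_rot'],s['force'])
p=cams.capture('top')
im=cv2.resize(p['color'][150:260,20:450],None,fx=1.86,fy=1.86,interpolation=3)
save({'color':im},'t1.png')
```

```text
[ 0.4819495  -0.18299583  0.42218466] 65.70646984690485
bottle_blue_mid 0.66 [  4. 112.] [0.5267 0.2222]
bottle_white_mid 0.86 [ 76. 177.] [0.4216 0.096 ]
vial_black_mid 0.56 [273. 166.] [ 0.4255 -0.169 ]
tray_blue_floor 0.94 [275. 172.] [ 0.4133 -0.1708]
tray_white_floor 0.73 [456.  98.] [ 0.5243 -0.4212]
tray_black_floor 0.65 [347.  92.] [ 0.5191 -0.2627]
vial_stand_floor 0.6 [392. 164.] [ 0.4264 -0.3266]
vial_white_a_mid 0.98 [ 26. 171.] [0.4309 0.219 ]
vial_white_a_mid 0.38 [278. 170.] [ 0.4198 -0.1746]
2.9 [ 0.41196755 -0.18630502  0.25786916] [-1.79997903e+02  1.86298801e-02 -1.28322741e-01] [-0.42445337  0.33827462  1.01287209]
```

View pics/w1.png

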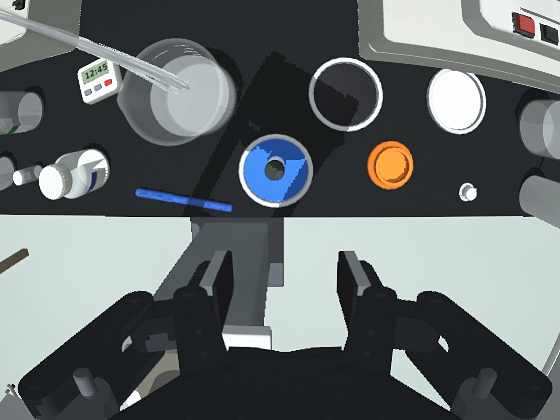

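The wrist view shows the blue tray with the vial at (274,170), the black ring tray at (346,94), the white tray at (456,100) and the orange stand at (390,165). The white bottle is at (75,175). I'll fit the rims for accuracy.

```bash
cat >> h.py <<'E'
def circ(p,win,sel,z,w):
    u0,u1,v0,v1=win; c=p['color'][v0:v1,u0:u1].astype(int)
    m=sel(c).astype(np.uint8)
    n,l,s,_=cv2.connectedComponentsWithStats(m); k=1+np.argmax(s[1:,4]); ys,xs=np.where(l==k)
    P=np.array([atz(p,(x+u0,y+v0),z,w) for x,y in zip(xs,ys)],np.float32)
    (a,r)=cv2.minEnclosingCircle(P); return np.round(a,4),round(2000*r,1),len(xs),np.round(P.min(0)/2+P.max(0)/2,4)
bright=lambda c:c.min(2)>120
E
python3 - <<'E'
from h import *
w=cams.capture('wrist');t=cams.capture('top')
orange=lambda c:(c[...,0]>150)&(c[...,2]<90)
rim=lambda c:(c.min(2)>90)
blue=lambda c:(c[...,2]>c[...,0]+50)
for nm,p,f,ws in (('w',w,True,[(230,320,128,212),(300,390,52,138),(420,494,60,140),(360,420,135,195)]),('t',t,False,[(310,360,205,249),(343,392,168,212),(405,452,168,208),(375,412,208,242)])):
    for n,win,s,z in zip(['blue','black','white','stand'],ws,[rim,rim,rim,orange],[.012,.012,.012,.003]): print(nm,n,*circ(p,win,s,z,f))
    print('bluefloor',*circ(p,ws[0],blue,.004,f))
print('vial top t',*circ(t,(325,346,215,238),lambda c:c.max(2)<90,.060,False))
print('vial top w',*circ(w,(262,290,152,184),lambda c:c.max(2)<60,.060,True))
print('white cap t',*circ(t,(205,245,205,242),bright,.106,False))
print('blue cap t',*circ(t,(150,200,160,200),blue,.131,False))
print('vials t',*circ(t,(126,148,168,192),bright,.05,False),*circ(t,(172,190,214,232),bright,.05,False))
E
```

```text
w blue [ 0.4165 -0.1713] 96.0 1170 [ 0.4164 -0.1708]
w black [ 0.5165 -0.2604] 96.1 1184 [ 0.5165 -0.2605]
w white [ 0.5419 -0.432 ] 143.9 3864 [ 0.5312 -0.4263]
w stand [ 0.4255 -0.3256] 66.8 1643 [ 0.4251 -0.3258]
bluefloor [ 0.416  -0.1711] 84.0 2784 [ 0.4154 -0.1706]
t blue [ 0.4208 -0.1554] 144.0 991 [ 0.4209 -0.1626]
t black [ 0.5201 -0.26  ] 168.3 1294 [ 0.5201 -0.26  ]
t white [ 0.5225 -0.4185] 162.5 1863 [ 0.5225 -0.4185]
t stand [ 0.4257 -0.326 ] 66.3 350 [ 0.4201 -0.3265]
bluefloor [ 0.4071 -0.1802] 81.6 410 [ 0.4098 -0.1802]
vial top t [ 0.4248 -0.1725] 21.6 25 [ 0.4248 -0.1736]
vial top w [ 0.4275 -0.1723] 19.9 103 [ 0.4298 -0.1723]
white cap t [0.4205 0.0928] 61.9 493 [0.4195 0.0919]
blue cap t [0.5259 0.2236] 50.9 352 [0.5259 0.2239]
vials t [0.541  0.3355] 28.1 86 [0.541  0.3355] [0.4274 0.2161] 28.2 90 [0.4264 0.2161]
```

View pics/t1.png

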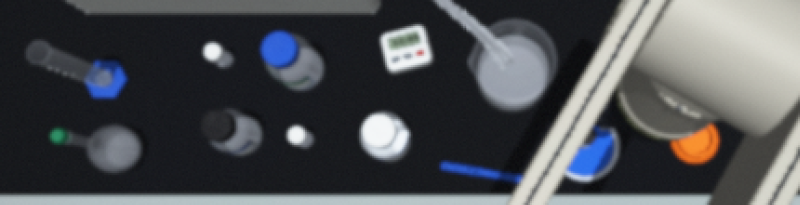

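The top crop shows the blue cap, black cap, white cap and both white vials clearly. The wrist fits are good to about 1 mm, so I'll go closer over the vial.

Emit:
play_rows([
  [[0,0,0],[1,-1.3,4],5],
  [[0,0,0],[1,-1.3,8],5],
  [[0,0,0],[1,-1.3,12],5],
  [[0,0,0],[1,-1.3,12],5],
  [[0,0,0],[1,-1.3,12],5],
])

```text
t: 3.55
tcp_pos: [0.4222, -0.1722, 0.1385]
ee_rot: [-180.0, 0.1, -0.0]
force: [0.4, -0.3, 0.7]
grip_width: 0.585
grip_force: 0.0
```

Run:
```python
from h import *
p=cams.capture('wrist'); save(p,'w2.png')
for n in ['vial_black_mid','tray_blue_floor']:
    for r in cams.pinpoint(n,p)[:2]: print(n,round(r['score'],2),np.round(r['uv']),np.round(atz(p,r['uv'],H[n],True),4))
s=bot.get_state();print(s['t'],s['tcp_pos'],s['ee_rot'])
```

```text
vial_black_mid 0.68 [277. 198.] [ 0.4246 -0.1661]
tray_blue_floor 0.68 [285. 204.] [ 0.4116 -0.1729]
3.7 [ 0.42429448 -0.1732722   0.14111585] [ 1.79876105e+02 -2.26045058e-01 -1.89688408e-02]
```

View pics/w2.png

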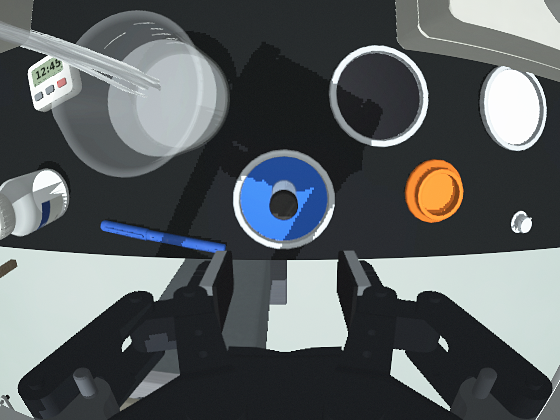

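The vial's cap top is at about (284,204) and the fingers are symmetric about column 285. I'll compute the cap position.

Run:
```python
from h import *
p=cams.capture('wrist')
rim=lambda c:(c.min(2)>110)
print('vial',*circ(p,(262,308,185,225),lambda c:c.max(2)<70,.060,True))
print('wh',*circ(p,(472,552,58,158),rim,.012,True))
print('bk',*circ(p,(325,432,40,155),rim,.012,True))
print('bl',*circ(p,(225,342,145,252),rim,.012,True))
print('st',*circ(p,(400,470,150,230),lambda c:(c[...,0]>150)&(c[...,2]<90),.003,True))
```

```text
vial [ 0.4265 -0.1717] 23.2 555 [ 0.4274 -0.1715]
wh [ 0.5429 -0.4301] 145.1 5083 [ 0.5335 -0.4225]
bk [ 0.5164 -0.2599] 95.9 2009 [ 0.5163 -0.2601]
bl [ 0.4165 -0.1713] 96.0 1973 [ 0.4165 -0.1713]
st [ 0.4248 -0.3269] 69.0 2464 [ 0.4248 -0.3263]
```

Emit:
play_rows([
  [[0,0,0],[0.4,-0.1,4],5],
  [[0,0,0],[0.4,-0.1,7.5],5],
  [[0,0,0],[0.4,-0.1,9.5],5],
  [[0,0,0],[0.4,-0.1,11],5],
  [[0,0,0],[0.4,-0.1,11.4],5],
])

```text
t: 4.25
tcp_pos: [0.4265, -0.1712, 0.0237]
ee_rot: [-180.0, 0.0, -0.0]
force: [0.1, 0.0, 0.0]
grip_width: 0.587
grip_force: 0.0
```

Emit:
play_rows([
  [[0,0,0],[0,0,0],5],
  [[0,0,0],[0,0,0],4],
  [[0,0,0],[0,0,0],3],
  [[0,0,0],[0,0,0],2],
  [[0,0,0],[0,0,0],1.5],
])

```text
t: 4.75
tcp_pos: [0.4279, -0.1718, 0.0257]
ee_rot: [179.9, -0.1, -0.0]
force: [-0.9, 0.6, 6.6]
grip_width: 0.235
grip_force: 66.6
```

Emit:
play_rows([
  [[0,0,0],[0,0,0],1.5],
  [[0,0,0],[0,0,0],1.5],
  [[0,0,0],[0,0,0],1.5],
  [[0,0,0],[0,0,0],1.5],
])

```text
t: 5.15
tcp_pos: [0.4279, -0.1717, 0.0257]
ee_rot: [179.9, -0.1, -0.0]
force: [-0.4, 1.0, 6.0]
grip_width: 0.231
grip_force: 66.6
```

Emit:
play_rows([
  [[0,0,0],[0,0,-1],1.5],
  [[0,0,0],[0,0,-2.5],1.5],
  [[0,0,0],[0,0,-5],1.5],
  [[0,0,0],[0,0,-5],1.5],
])

```text
t: 5.55
tcp_pos: [0.4292, -0.1725, 0.0784]
ee_rot: [179.8, -0.3, -0.0]
force: [0.8, -0.2, -0.4]
grip_width: 0.235
grip_force: 66.6
```

Run:
```python
from h import *
p=cams.capture('wrist'); save({'color':cv2.resize(p['color'][130:330,160:410],None,fx=3,fy=3)},'w3.png')
p=cams.capture('scene'); save({'color':cv2.resize(p['color'][190:300,220:370],None,fx=5,fy=5)},'s3.png')
```

```text
(no output)
```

View pics/w3.png

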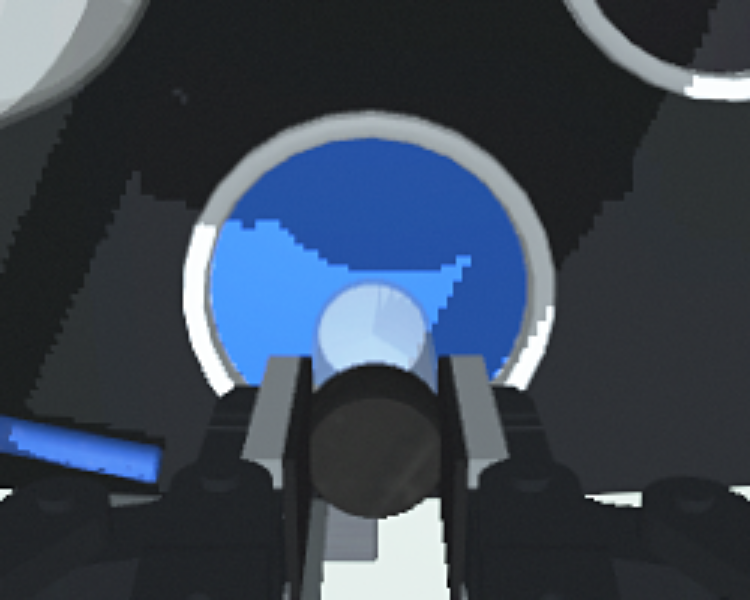

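View pics/s3.png

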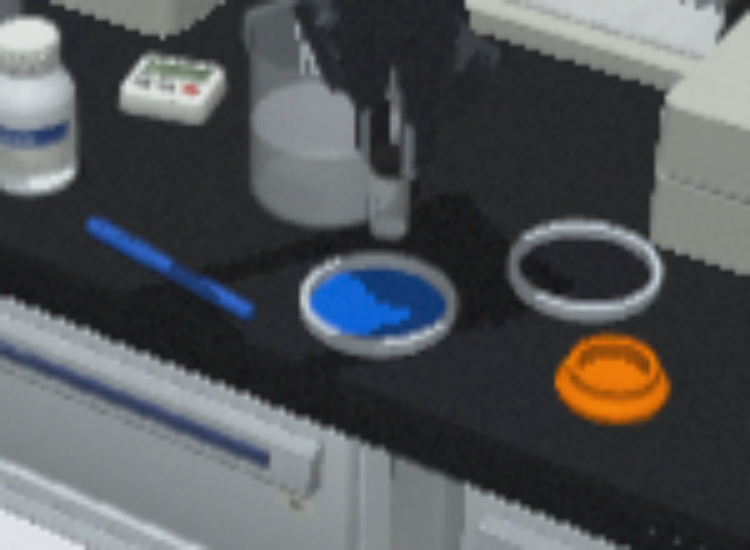

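The vial is held upright, gripped at the cap. Next I'll carry it to the stand.

Emit:
play_rows([
  [[0,0,0],[-0.1,3,0],1.5],
  [[0,0,0],[-0.1,7.5,0],1.5],
  [[0,0,0],[-0.1,12,0],1.5],
  [[0,0,0],[-0.1,15,0],1.5],
  [[0,0,0],[-0.1,15.5,0],1.5],
])

```text
t: 6.15
tcp_pos: [0.4247, -0.3289, 0.0732]
ee_rot: [180.0, 0.1, -0.2]
force: [0.1, 0.8, -0.3]
grip_width: 0.237
grip_force: 66.6
```

Emit:
play_rows([
  [[0,0,0],[0,0,0],1.5],
  [[0,0,0],[0,0,1],1.5],
  [[0,0,0],[0,0,2.5],1.5],
  [[0,0,0],[0,0,3.5],1.5],
  [[0,0,0],[0,0,3.5],1.5],
])

```text
t: 6.65
tcp_pos: [0.4241, -0.3239, 0.0361]
ee_rot: [-179.8, 0.2, 0.1]
force: [-0.4, 0.8, -0.6]
grip_width: 0.23
grip_force: 66.6
```

Run:
```python
from h import *
s=bot.get_state();print(s['t'],s['tcp_pos'],s['ee_rot'],s['force'],s['grip_width'])
p=cams.capture('wrist'); save({'color':cv2.resize(p['color'][130:330,160:410],None,fx=3,fy=3)},'w4.png')
```

```text
6.65 [ 0.42411218 -0.32388399  0.03611383] [-1.79809709e+02  2.00890580e-01  5.68761545e-02] [-0.39110376  0.76601038 -0.56192863] 0.22983395833634593
```

View pics/w4.png

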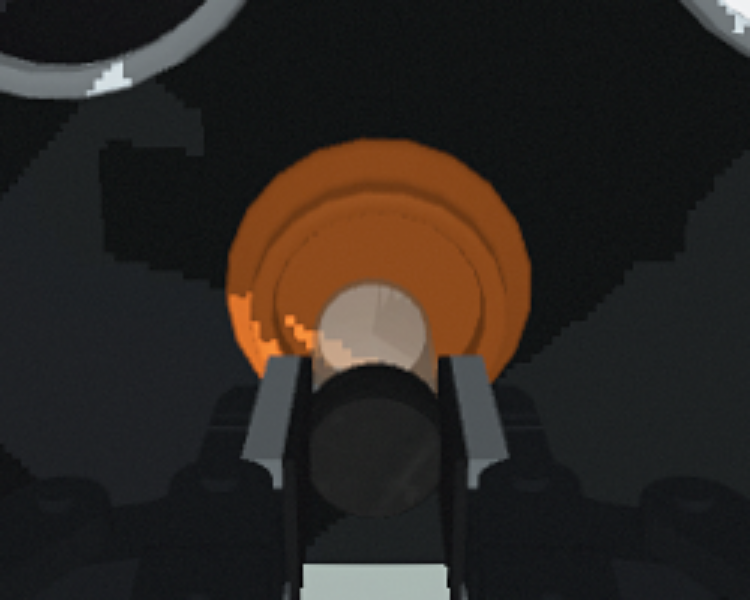

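The vial is centred over the cup. Lowering.

Emit:
play_rows([
  [[0,0,0],[0,0,0.5],1.5],
  [[0,0,0],[0,0,0.9],1.5],
  [[0,0,0],[0,0,1.1],1.5],
  [[0,0,0],[0,0,1.1],1.5],
])

```text
t: 7.1
tcp_pos: [0.4255, -0.3261, 0.0279]
ee_rot: [-180.0, 0.0, -0.0]
force: [-0.4, 0.1, -0.7]
grip_width: 0.236
grip_force: 66.6
```

Emit:
play_rows([
  [[0,0,0],[0,0,0.1],1.5],
  [[0,0,0],[0,0,0.15],1.5],
  [[0,0,0],[0,0,0.15],1.5],
])

```text
t: 7.4
tcp_pos: [0.4258, -0.3264, 0.0268]
ee_rot: [180.0, -0.0, -0.0]
force: [-0.6, 0.4, 0.2]
grip_width: 0.232
grip_force: 66.6
```

Emit:
play_rows([
  [[0,0,0],[0,0,0.1],1.5],
  [[0,0,0],[0,0,0.1],1.5],
])

```text
t: 7.6
tcp_pos: [0.4262, -0.3265, 0.0267]
ee_rot: [180.0, -0.1, -0.0]
force: [-1.7, 2.4, 8.2]
grip_width: 0.232
grip_force: 68.1
```

Emit:
play_rows([
  [[0,0,0],[0,0,0.05],1.5],
  [[0,0,0],[0,0,0.1],1.5],
  [[0,0,0],[0,0,0.1],1.5],
])

```text
t: 7.9
tcp_pos: [0.4267, -0.3267, 0.0267]
ee_rot: [179.9, -0.1, 0.0]
force: [-2.6, 4.8, 15.3]
grip_width: 0.229
grip_force: 69.5
```

On the floor. Back off slightly, open, then rise.

Emit:
play_rows([
  [[0,0,0],[0,0,-0.15],1.5],
  [[0,0,0],[0,0,-0.15],2.2],
  [[0,0,0],[0,0,-0.15],3],
  [[0,0,0],[0,0,-0.15],4],
  [[0,0,0],[0,0,-0.15],5.5],
])

```text
t: 8.4
tcp_pos: [0.4254, -0.326, 0.0257]
ee_rot: [-180.0, 0.0, -0.0]
force: [-0.2, 0.4, -0.1]
grip_width: 0.626
grip_force: 0.0
```

Emit:
play_rows([
  [[0,0,0],[0,0,0],5.5],
  [[0,0,0],[0,0,0],5.5],
  [[0,0,0],[0,0,-3],5.5],
  [[0,0,0],[0,0,-7],5.5],
  [[0,0,0],[0,0,-12],5.5],
])

```text
t: 8.9
tcp_pos: [0.4242, -0.3249, 0.1452]
ee_rot: [-179.8, 0.2, -0.0]
force: [0.1, -1.6, 0.0]
grip_width: 0.646
grip_force: 0.0
```

Emit:
play_rows([
  [[0,0,0],[0,-4,-4],6],
  [[0,0,0],[0,-8,-9],6],
  [[0,0,0],[0,-12,-12],6.3],
  [[0,0,0],[0,-12,-12],6.3],
])

```text
t: 9.3
tcp_pos: [0.4269, -0.2046, 0.2704]
ee_rot: [179.9, -0.3, 0.1]
force: [0.7, 0.1, 1.0]
grip_width: 0.738
grip_force: 0.0
```

Run:
```python
from h import *
s=bot.get_state();print(s['t'],s['tcp_pos'],s['ee_rot'],s['force'],s['grip_width'])
p=cams.capture('wrist'); save(p,'w5.png')
rim=lambda c:(c.min(2)>110)
for n,z in H.items():
    for r in cams.pinpoint(n,p)[:1]: print(n,round(r['score'],2),np.round(r['uv']),np.round(atz(p,r['uv'],z,True),4))
```

```text
9.3 [ 0.42687912 -0.20461561  0.27042569] [ 1.79859830e+02 -3.04010718e-01  8.03104997e-02] [0.66217013 0.07738887 0.98970813] 0.7383415118919732
bottle_blue_mid 0.98 [  3. 124.] [0.5261 0.2191]
bottle_white_mid 0.64 [ 67. 185.] [0.4241 0.1011]
vial_black_mid 0.79 [377. 179.] [ 0.4243 -0.3253]
tray_blue_floor 0.57 [261. 179.] [ 0.4179 -0.174 ]
tray_white_floor 0.58 [435. 110.] [ 0.5212 -0.4181]
tray_black_floor 0.98 [329. 105.] [ 0.5178 -0.264 ]
vial_stand_floor 0.74 [373. 176.] [ 0.4234 -0.3278]
vial_white_a_mid 0.69 [ 23. 180.] [0.4307 0.2203]
```

View pics/w5.png

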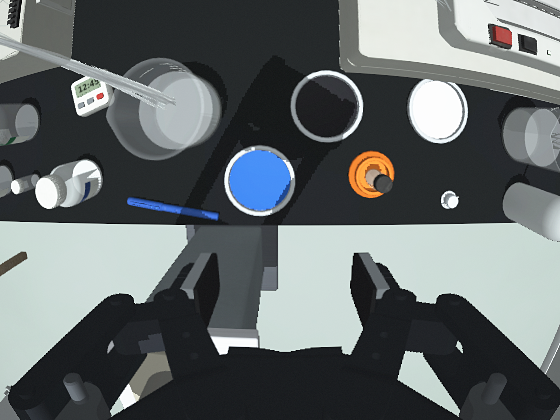

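The vial stands upright in the orange cup, at (378,180), and the blue tray is empty. Next is the white bottle.

Emit:
play_rows([
  [[0,0,0],[0,-5,0],6.3],
  [[0,0,0],[0,-9.9,0],6.3],
  [[0,0,0],[0,-14.8,0],6.3],
  [[0,0,0],[0,-19.7,0],6.3],
  [[0,0,0],[0,-24,0],6.3],
])

```text
t: 10.3
tcp_pos: [0.4252, 0.0355, 0.2657]
ee_rot: [-180.0, 0.0, -0.0]
force: [1.4, -0.6, -0.2]
grip_width: 0.735
grip_force: 0.0
```

Emit:
play_rows([
  [[0,0,0],[-0.5,-4,2],6.3],
  [[0,0,0],[-0.5,-5.9,6],6.3],
  [[0,0,0],[-0.5,-5.9,6],6.3],
  [[0,0,0],[-0.5,-5.9,6],6.3],
])

```text
t: 10.7
tcp_pos: [0.4199, 0.0926, 0.2053]
ee_rot: [180.0, 0.2, 0.1]
force: [0.6, 0.4, -0.2]
grip_width: 0.739
grip_force: 0.0
```

Run:
```python
from h import *
s=bot.get_state();print(s['t'],s['tcp_pos'],s['ee_rot'],s['force'],s['grip_width'])
p=cams.capture('wrist'); save(p,'w6.png')
for n in list(H)[:3]+['vial_white_a_mid']:
    for r in cams.pinpoint(n,p)[:2]: print(n,round(r['score'],2),np.round(r['uv']),np.round(atz(p,r['uv'],H[n],True),4))
```

```text
10.7 [0.41989643 0.0925819  0.20529803] [1.79962016e+02 1.51431715e-01 5.36872185e-02] [ 0.58246049  0.37329259 -0.23845848] 0.73853343455468
bottle_blue_mid 0.66 [146.  88.] [0.526  0.2279]
bottle_white_mid 0.89 [276. 183.] [0.4258 0.1011]
bottle_black_mid 0.69 [ 97. 182.] [0.4314 0.2995]
vial_white_a_mid 0.66 [171. 180.] [0.4262 0.2188]
vial_white_a_mid 0.39 [83. 90.] [0.5388 0.3303]
```

View pics/w6.png

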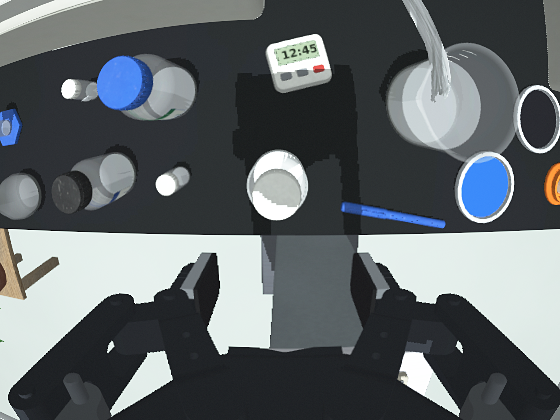

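The white cap is at about (279,194), the blue cap at (125,82), the black cap top at (71,193), and the white vials at (172,181) and (78,90).

Run:
```python
from h import *
p=cams.capture('wrist')
print('white cap',atz(p,(279,194),.106,True),'bot',*circ(p,(235,320,140,225),bright,.053,True))
print('blue',*circ(p,(90,165,45,115),lambda c:c[...,2]>c[...,0]+50,.131,True),atz(p,(124,82),.131,True))
print('black',atz(p,(71,193),.114,True))
print('tray',*circ(p,(445,522,140,230),lambda c:c[...,2]>c[...,0]+50,.004,True))
c=p['color'][150:222:6,240:318:6].mean(2).astype(int);print(c)
```

```text
white cap [0.42906364 0.09650873] bot [0.4238 0.1012] 72.2 3245 [0.4239 0.1005]
blue [0.525  0.2192] 52.4 2403 [0.525  0.2196] [0.52804625 0.21936463]
black [0.43453505 0.29632434]
tray [ 0.4158 -0.1723] 83.9 2227 [ 0.4159 -0.1738]
[[ 30  28  30  30  31  29  29  29  32  30  30  30  30]
 [ 32  30  31  30 122 255 255 255 182  26  30  29  30]
 [ 49  31  32 146 255 255 255 251 232 183  26  30  29]
 [ 49  31  27 255 255 255 255 246 247 247 249  33  48]
 [ 49  38 166 255 156 156 164 158 174 255 255  47  48]
 [ 48  41 150 170 192 190 188 187 190 140 247 113  50]
 [ 50 137 157 191 190 190 190 190 193 189 244 229  48]
 [ 50  34 149 186 185 189 190 193 188 187 223 234  50]
 [ 49  46 255 255 250 187 187 191 189 191 193  50  49]
 [ 50  48 164 255 255 255 180 187 188 191 231  50  48]
 [ 47  49  28 255 255 255 255 255 255 255  48  49  49]
 [ 48  49  31  21 255 255 255 255 255  44  49  48  49]]
```

Emit:
play_rows([
  [[0,0,0],[0.6,-0.5,3],6.3],
  [[0,0,0],[0.6,-0.5,6],6.3],
  [[0,0,0],[0.6,-0.5,6],6.3],
])

```text
t: 11.3
tcp_pos: [0.4242, 0.0971, 0.1426]
ee_rot: [180.0, 0.4, -0.1]
force: [-0.2, 0.5, -0.7]
grip_width: 0.73
grip_force: 0.0
```

Run:
```python
from h import *
p=cams.capture('wrist'); 
s=bot.get_state();print(s['t'],s['tcp_pos'],s['ee_rot'])
save({'color':cv2.resize(p['color'][150:280,210:350],None,fx=4,fy=4)},'w7.png')
for X in ([.426,.098],[.426,.103],[.431,.098]):
  R=np.array(p['R']);c=R@np.r_[X,.106]+np.array(p['t']);f=210/np.tan(np.radians(p['vertical_fov'])/2)
  th=np.arctan2(np.hypot(*c[:2]),c[2]);print(X,np.r_[p['cx'],p['cy']]+f*th*c[:2]/np.hypot(*c[:2]))
```

```text
11.35 [0.42534178 0.0972512  0.1449497 ] [ 1.79974775e+02  2.10158577e-01 -4.80998468e-02]
[0.426, 0.098] [283.00505325 223.82998425]
[0.426, 0.103] [275.37285511 223.83887841]
[0.431, 0.098] [282.98447407 216.54592811]
```

View pics/w7.png

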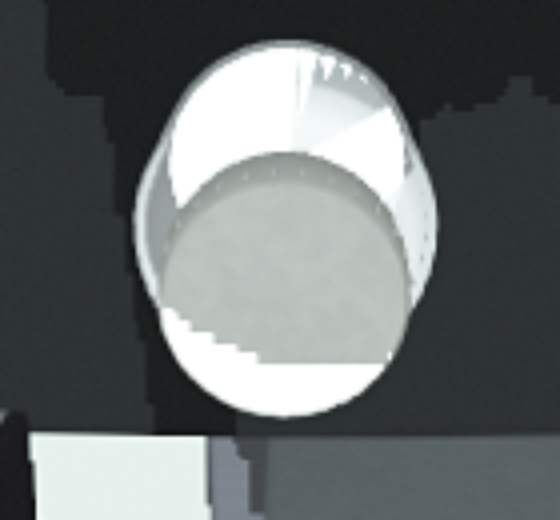

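The cap top circle is centred at about pixel (281.5,224.5), which gives (0.4255, 0.099). Descend and grasp.

Emit:
play_rows([
  [[0,0,0],[-0.1,-0.1,2],6.3],
  [[0,0,0],[-0.1,-0.1,4],6.3],
  [[0,0,0],[-0.1,-0.1,5.6],6.3],
  [[0,0,0],[-0.1,-0.1,6.6],6.3],
  [[0,0,0],[-0.1,-0.1,6.6],6.3],
])

```text
t: 11.85
tcp_pos: [0.4257, 0.0986, 0.0803]
ee_rot: [180.0, 0.0, -0.0]
force: [1.3, -0.0, -0.4]
grip_width: 0.74
grip_force: 0.0
```

Emit:
play_rows([
  [[0,0,0],[0,0,0],5.5],
  [[0,0,0],[0,0,0],4.8],
  [[0,0,0],[0,0,0],4.2],
  [[0,0,0],[0,0,0],3.5],
  [[0,0,0],[0,0,0],3],
])

```text
t: 12.35
tcp_pos: [0.428, 0.0999, 0.0827]
ee_rot: [-179.9, -0.3, -0.0]
force: [0.1, 4.0, 10.6]
grip_width: 0.349
grip_force: 5.1
```

Emit:
play_rows([
  [[0,0,0],[0,0,0],3],
  [[0,0,0],[0,0,0],3],
  [[0,0,0],[0,0,0],3],
])

```text
t: 12.65
tcp_pos: [0.4279, 0.0998, 0.0827]
ee_rot: [-179.9, -0.3, 0.0]
force: [-0.1, 3.4, 10.8]
grip_width: 0.354
grip_force: 5.4
```

Run:
```python
from h import *
p=cams.capture('wrist'); a=cv2.resize(p['color'][150:350,150:420],None,fx=1.48,fy=1.48)
p=cams.capture('scene'); b=cv2.resize(p['color'][150:250,170:305],None,fx=2.96,fy=2.96)
save({'color':np.hstack([a[:296,:399],b[:296,:399]])},'w8.png')
```

```text
(no output)
```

View pics/w8.png

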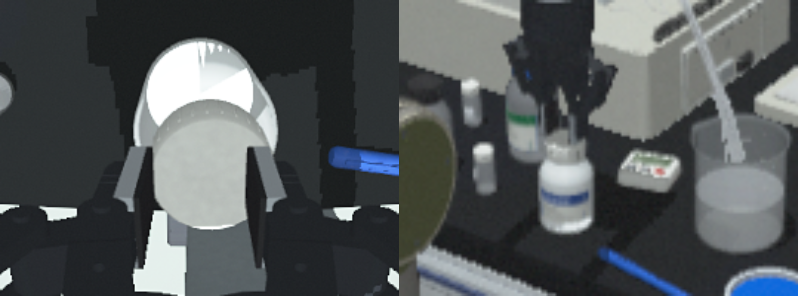

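The cap looks off-centre between the pads, and the jaw reading of 30 mm doesn't match a 42 mm cap, so the tips probably met the shoulder. I'll reopen, re-measure numerically and grip higher.

Emit:
play_rows([
  [[0,0,0],[0,0,0],4],
  [[0,0,0],[0,0,0],5],
  [[0,0,0],[0,0,0],6.3],
  [[0,0,0],[0,0,0],6.3],
  [[0,0,0],[0,0,0],6.3],
])

```text
t: 13.25
tcp_pos: [0.4254, 0.0987, 0.0798]
ee_rot: [180.0, 0.0, -0.0]
force: [0.4, 0.2, 0.8]
grip_width: 0.74
grip_force: 0.0
```

Emit:
play_rows([
  [[0,0,0],[0,0,-3],6.3],
  [[0,0,0],[0,0,-6.6],6.3],
  [[0,0,0],[0,0,-6.6],6.3],
  [[0,0,0],[0,0,-6.6],6.3],
])

```text
t: 13.65
tcp_pos: [0.4265, 0.0989, 0.147]
ee_rot: [-180.0, -0.1, -0.0]
force: [-0.7, 0.3, -1.0]
grip_width: 0.74
grip_force: 0.0
```

```bash
cat >> h.py <<'E'
def proj(p,X):
    c=np.array(p['R'])@np.array(X)+np.array(p['t']);f=210/np.tan(np.radians(p['vertical_fov'])/2)
    h=np.hypot(*c[:2]);th=np.arctan2(h,c[2]);return np.r_[p['cx'],p['cy']]+f*th*c[:2]/h
def capfit(p,xy0,z,r,zb=None,n=72):
    """fit a horizontal circle (known z, radius) to image edges by maximising mean gradient magnitude along it"""
    g=cv2.GaussianBlur(p['color'],(3,3),0).astype(np.float32)
    G=sum(np.hypot(cv2.Sobel(g[...,k],5,1,0),cv2.Sobel(g[...,k],5,0,1)) for k in range(3)); G=np.minimum(G,200)
    a=np.linspace(0,2*np.pi,n,endpoint=False); best=[]
    for dx in np.arange(-.012,.0121,.001):
        for dy in np.arange(-.012,.0121,.001):
            P=np.array([proj(p,(xy0[0]+dx+r*np.cos(t),xy0[1]+dy+r*np.sin(t),z)) for t in a])
            v=cv2.remap(G,P[:,0].astype(np.float32)[None],P[:,1].astype(np.float32)[None],1)
            best.append((v.mean(),round(xy0[0]+dx,4),round(xy0[1]+dy,4)))
    best.sort(reverse=True); return best[:4]
E
python3 - <<'E'
from h import *
p=cams.capture('wrist'); s=bot.get_state();print(s['t'],s['tcp_pos'],s['force'])
print('cap',capfit(p,(.426,.099),.106,.021))
print('base',capfit(p,(.426,.099),.0,.030))
E
```

```text
13.7 [0.42556903 0.09878002 0.14576117] [-0.4997666   0.14898408 -0.50297935]
cap [(np.float32(186.83246), np.float64(0.425), np.float64(0.099)), (np.float32(180.5672), np.float64(0.425), np.float64(0.1)), (np.float32(176.10432), np.float64(0.424), np.float64(0.1)), (np.float32(172.82362), np.float64(0.426), np.float64(0.099))]
base [(np.float32(142.53146), np.float64(0.426), np.float64(0.1)), (np.float32(141.32202), np.float64(0.425), np.float64(0.1)), (np.float32(140.5935), np.float64(0.425), np.float64(0.099)), (np.float32(139.7786), np.float64(0.426), np.float64(0.099))]
```

The bottle stands upright and hasn't moved, at (0.425, 0.0993). I'll grip 9 mm higher.

Emit:
play_rows([
  [[0,0,0],[0,-0.05,2.5],6.3],
  [[0,0,0],[0,-0.05,4.5],6.3],
  [[0,0,0],[0,-0.05,5.7],6],
  [[0,0,0],[0,-0.05,5.7],5.5],
  [[0,0,0],[0,-0.05,5.7],5],
])

```text
t: 14.2
tcp_pos: [0.4253, 0.0993, 0.0889]
ee_rot: [180.0, 0.1, -0.0]
force: [0.8, -0.4, 0.1]
grip_width: 0.588
grip_force: 0.0
```

Emit:
play_rows([
  [[0,0,0],[0,0,0],4.6],
  [[0,0,0],[0,0,0],4.2],
  [[0,0,0],[0,0,0],3.8],
  [[0,0,0],[0,0,0],3.3],
])

```text
t: 14.6
tcp_pos: [0.426, 0.0994, 0.0896]
ee_rot: [-180.0, -0.0, -0.0]
force: [-0.7, 0.2, -0.1]
grip_width: 0.383
grip_force: 0.0
```

Emit:
play_rows([
  [[0,0,0],[0,0,0],3],
  [[0,0,0],[0,0,0],2.5],
  [[0,0,0],[0,0,0],2.5],
])

```text
t: 14.9
tcp_pos: [0.4256, 0.0993, 0.0891]
ee_rot: [180.0, -0.0, -0.0]
force: [-0.9, -0.6, -0.0]
grip_width: 0.293
grip_force: 0.0
```

Run:
```python
from h import *
w=cams.capture('wrist'); s=bot.get_state();print(s['tcp_pos'],s['force'],s['grip_width'],s['grip_force'])
T=s['tcp_pos']
for dz in (0,.019,.04): print(dz,proj(w,T+[0,0,dz]),proj(w,T+[.011,.012,dz]),proj(w,T+[.011,-.012,dz]))
print('cap',capfit(w,(.426,.099),.106,.021)[:2], proj(w,(.4255,.0993,.106)))
a=cv2.resize(w['color'][190:350,200:370],None,fx=2.3,fy=2.3,interpolation=2)
p=cams.capture('scene'); b=cv2.resize(p['color'][165:245,185:270],None,fx=4.6,fy=4.6,interpolation=2)
save({'color':np.hstack([a,b])},'w9.png')
```

```text
[0.42563    0.09929741 0.089079  ] [ 0.27727007  0.5499209  -0.80271344] 0.2910511443196209 0.0
0 [284.49345543 248.18290961] [262.27296617 229.34144057] [306.69206645 229.31227869]
0.019 [284.5156863  262.82898052] [259.76857622 242.24317287] [309.23881413 242.20962868]
0.04 [284.54682821 283.09968695] [256.29460693 260.3136527 ] [312.77253951 260.27346448]
cap [(np.float32(129.7264), np.float64(0.425), np.float64(0.101)), (np.float32(125.025444), np.float64(0.43), np.float64(0.1))] [284.50798659 261.30939874]
```

View pics/w9.png

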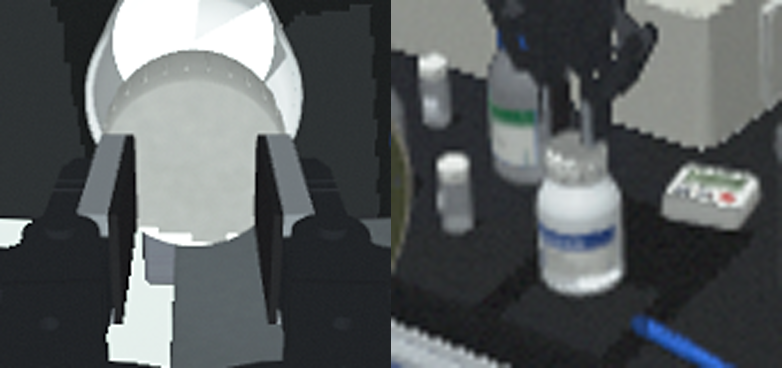

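The last picture shows the pads closed above the cap: the tips end at about (258,249), level with the cap top. So the real fingertips sit about 25 mm behind the stated TCP. I'll open, go 30 mm lower and grip.

Emit:
play_rows([
  [[0,0,0],[0,0,-1],4.5],
  [[0,0,0],[0,0,-1],6.3],
  [[0,0,0],[0,0,-1],6.3],
  [[0,0,0],[0,0,-1],6.3],
  [[0,0,0],[0,0,-1],6.3],
])

```text
t: 15.5
tcp_pos: [0.4255, 0.0993, 0.0989]
ee_rot: [-180.0, 0.0, -0.0]
force: [-0.4, 0.5, 0.1]
grip_width: 0.741
grip_force: 0.0
```

Emit:
play_rows([
  [[0,0,0],[0,0,1.5],6.3],
  [[0,0,0],[0,0,3],6.3],
  [[0,0,0],[0,0,4],6],
  [[0,0,0],[0,0,4],5.5],
  [[0,0,0],[0,0,4],5],
])

```text
t: 16.0
tcp_pos: [0.4256, 0.0993, 0.0592]
ee_rot: [180.0, 0.0, -0.0]
force: [-0.1, -0.2, -0.4]
grip_width: 0.583
grip_force: 0.0
```

Emit:
play_rows([
  [[0,0,0],[0,0,0],4.5],
  [[0,0,0],[0,0,0],4],
  [[0,0,0],[0,0,0],3.5],
  [[0,0,0],[0,0,0],3],
  [[0,0,0],[0,0,0],3],
])

```text
t: 16.5
tcp_pos: [0.4265, 0.0993, 0.0603]
ee_rot: [180.0, -0.1, 0.0]
force: [-0.9, -0.6, 6.1]
grip_width: 0.465
grip_force: 59.9
```

Firm grip now (39.7 mm reading, 60 N). Lift and carry toward the white tray.

Emit:
play_rows([
  [[0,0,0],[0,0,-1],3],
  [[0,0,0],[0,0,-3],3],
  [[0,0,0],[0,0,-6],3],
  [[0,0,0],[0,0,-9],3],
  [[0,0,0],[0,0,-10],3],
])

```text
t: 17.0
tcp_pos: [0.4276, 0.0996, 0.1631]
ee_rot: [-180.0, -0.3, -0.0]
force: [-0.2, -0.6, -0.9]
grip_width: 0.467
grip_force: 60.7
```

Emit:
play_rows([
  [[0,0,0],[0,2,0],3],
  [[0,0,0],[0,5.5,0],3],
  [[0,0,0],[0,9.5,0],3],
  [[0,0,0],[0,13.5,0],3],
  [[0,0,0],[0,17.5,0],3],
])

```text
t: 17.5
tcp_pos: [0.4251, -0.077, 0.1586]
ee_rot: [-180.0, 0.0, 0.0]
force: [0.8, 0.2, -0.2]
grip_width: 0.467
grip_force: 60.8
```

Emit:
play_rows([
  [[0,0,0],[0,4,0],3],
  [[0,0,0],[0,8,0],3],
  [[0,0,0],[0,12,0],3],
  [[0,0,0],[0,16,0],3],
  [[0,0,0],[0,20,0],3],
])

```text
t: 18.0
tcp_pos: [0.425, -0.2771, 0.1584]
ee_rot: [-180.0, 0.0, -0.0]
force: [1.7, 1.1, -0.2]
grip_width: 0.466
grip_force: 60.8
```

Emit:
play_rows([
  [[0,0,0],[2,4,0],3],
  [[0,0,0],[4,7.5,0],3],
  [[0,0,0],[5,9,0],3],
  [[0,0,0],[5,9,0],3],
])

```text
t: 18.4
tcp_pos: [0.4758, -0.3674, 0.1578]
ee_rot: [-180.0, 0.0, -0.1]
force: [-0.8, 0.7, -2.1]
grip_width: 0.467
grip_force: 60.9
```

Run:
```python
from h import *
p=cams.capture('wrist'); s=bot.get_state();print(s['t'],s['tcp_pos'],s['force'],s['grip_width'])
print('white',capfit(p,(.523,-.4205),.012,.048))
print('white in',capfit(p,(.523,-.4205),.012,.042))
t=cams.capture('top')
for r in cams.pinpoint('tray_white_floor',p)[:2]: print(r['score'],atz(p,r['uv'],.004,True))
```

```text
18.45 [ 0.47527981 -0.36606042  0.15776988] [-0.38494367  1.02490483 -1.21573997] 0.46819374425171495
white [(np.float32(172.03914), np.float64(0.522), np.float64(-0.4205)), (np.float32(171.84857), np.float64(0.522), np.float64(-0.4215)), (np.float32(169.78534), np.float64(0.523), np.float64(-0.4205)), (np.float32(168.51514), np.float64(0.523), np.float64(-0.4215))]
white in [(np.float32(190.61583), np.float64(0.522), np.float64(-0.4215)), (np.float32(188.97447), np.float64(0.521), np.float64(-0.4215)), (np.float32(188.57172), np.float64(0.522), np.float64(-0.4225)), (np.float32(183.34169), np.float64(0.523), np.float64(-0.4225))]
```

Emit:
play_rows([
  [[0,0,0],[2,2.5,0],3],
  [[0,0,0],[4,4.8,0],3],
  [[0,0,0],[4.65,5.55,0],3],
  [[0,0,0],[4.65,5.55,0],3],
  [[0,0,0],[4.65,5.55,0],3],
])

```text
t: 19.05
tcp_pos: [0.5217, -0.4201, 0.1589]
ee_rot: [-180.0, 0.0, 0.0]
force: [-0.5, 0.2, -0.8]
grip_width: 0.465
grip_force: 61.1
```

Emit:
play_rows([
  [[0,0,0],[0,0,2],3],
  [[0,0,0],[0,0,4.5],3],
  [[0,0,0],[0,0,6],3],
  [[0,0,0],[0,0,6],3],
])

```text
t: 19.45
tcp_pos: [0.5201, -0.4189, 0.0959]
ee_rot: [-179.8, 0.2, 0.0]
force: [-0.4, -0.1, -0.8]
grip_width: 0.468
grip_force: 61.0
```

Run:
```python
from h import *
p=cams.capture('wrist'); s=bot.get_state();print(s['t'],s['tcp_pos'],s['ee_rot'],s['force'],s['grip_width'])
print('white',capfit(p,(.523,-.4205),.012,.048)[:2],capfit(p,(.523,-.4205),.012,.042)[:2])
print('cap',capfit(p,s['tcp_pos'][:2],s['tcp_pos'][2]-.060+.106,.021)[:2])
for r in cams.pinpoint('bottle_white_mid',p)[:2]: print(r['score'],atz(p,r['uv'],s['tcp_pos'][2]-.060+.053,True))
```

```text
19.5 [ 0.52104036 -0.41984539  0.09789869] [-1.79876639e+02  1.26597183e-01  1.55842966e-02] [ 0.31536852 -1.357652   -1.10967436] 0.46296220974370156
white [(np.float32(93.42807), np.float64(0.52), np.float64(-0.4205)), (np.float32(93.220825), np.float64(0.519), np.float64(-0.4205))] [(np.float32(104.33339), np.float64(0.522), np.float64(-0.4215)), (np.float32(104.31022), np.float64(0.521), np.float64(-0.4215))]
cap [(np.float32(129.15186), np.float64(0.522), np.float64(-0.4188)), (np.float32(124.610054), np.float64(0.522), np.float64(-0.4198))]
```

Emit:
play_rows([
  [[0,0,0],[0,0,1.5],3],
  [[0,0,0],[0,0,2.6],3],
  [[0,0,0],[0,0,3.1],3],
  [[0,0,0],[0,0,3.1],3],
])

```text
t: 19.95
tcp_pos: [0.5212, -0.4204, 0.0663]
ee_rot: [-179.9, 0.1, -0.0]
force: [-0.7, 0.4, -2.1]
grip_width: 0.466
grip_force: 61.1
```

Emit:
play_rows([
  [[0,0,0],[0,0,0.1],3],
  [[0,0,0],[0,0,0.2],3],
  [[0,0,0],[0,0,0.3],3],
  [[0,0,0],[0,0,0.3],3],
])

```text
t: 20.35
tcp_pos: [0.5222, -0.4213, 0.0653]
ee_rot: [180.0, -0.0, -0.0]
force: [0.0, -0.2, -1.3]
grip_width: 0.467
grip_force: 61.1
```

Emit:
play_rows([
  [[0,0,0],[0,0,0.05],3],
  [[0,0,0],[0,0,0.1],3],
  [[0,0,0],[0,0,0.1],3],
])

```text
t: 20.65
tcp_pos: [0.5223, -0.4213, 0.0644]
ee_rot: [180.0, -0.0, -0.0]
force: [-0.7, 0.5, 1.3]
grip_width: 0.463
grip_force: 61.3
```

Contact. Release and rise.

Emit:
play_rows([
  [[0,0,0],[0,0,0.05],3],
  [[0,0,0],[0,0,0.05],4],
  [[0,0,0],[0,0,0.05],5],
  [[0,0,0],[0,0,0.05],6],
  [[0,0,0],[0,0,0.05],6.3],
])

```text
t: 21.15
tcp_pos: [0.522, -0.4211, 0.0633]
ee_rot: [-180.0, 0.0, -0.0]
force: [-0.4, -0.3, 0.4]
grip_width: 0.74
grip_force: 0.0
```

Emit:
play_rows([
  [[0,0,0],[0,0,0],6.3],
  [[0,0,0],[0,0,0],6.3],
  [[0,0,0],[0,0,-3],6.3],
  [[0,0,0],[0,0,-7],6.3],
  [[0,0,0],[0,0,-12],6.3],
])

```text
t: 21.65
tcp_pos: [0.5208, -0.42, 0.1822]
ee_rot: [-179.8, 0.2, -0.0]
force: [0.2, -0.8, 0.3]
grip_width: 0.736
grip_force: 0.0
```

Emit:
play_rows([
  [[0,0,0],[-3,-2,-3],6.5],
  [[0,0,0],[-6,-5,-6],6.5],
  [[0,0,0],[-9.5,-8,-8],6.5],
  [[0,0,0],[-9.5,-11,-8],6.5],
  [[0,0,0],[-9.5,-11,-8],6.5],
])

```text
t: 22.15
tcp_pos: [0.4272, -0.309, 0.2657]
ee_rot: [179.9, -0.2, 0.1]
force: [1.0, -0.5, -0.8]
grip_width: 0.763
grip_force: 0.0
```

Run:
```python
from h import *
p=cams.capture('wrist'); s=bot.get_state();print(s['t'],s['tcp_pos'],s['ee_rot'],s['force'],s['grip_width'])
print('cap',capfit(p,(.522,-.421),.110,.021)[:2],'base',capfit(p,(.522,-.421),.004,.030)[:2])
for n,z in (('bottle_white_mid',.057),('vial_black_mid',.033)):
  for r in cams.pinpoint(n,p)[:1]: print(n,r['score'],atz(p,r['uv'],z,True))
```

```text
22.2 [ 0.42727418 -0.31023482  0.26484716] [ 1.79915597e+02 -1.11458939e-01  7.17794989e-02] [ 0.34561957 -0.61285111 -0.26928124] 0.7610413367853804
cap [(np.float32(199.69147), np.float64(0.521), np.float64(-0.422)), (np.float32(199.02713), np.float64(0.521), np.float64(-0.421))] base [(np.float32(154.49672), np.float64(0.521), np.float64(-0.421)), (np.float32(154.3126), np.float64(0.522), np.float64(-0.42))]
bottle_white_mid 0.6 [ 0.51938848 -0.41866622]
vial_black_mid 0.68 [ 0.42410828 -0.32378452]
```

White bottle is well placed. Now to the black bottle.

Emit:
play_rows([
  [[0,0,0],[0,-5,0],6.3],
  [[0,0,0],[0,-10,0],6.3],
  [[0,0,0],[0,-15,0],6.3],
  [[0,0,0],[0,-20,0],6.3],
  [[0,0,0],[0,-25,0],6.3],
])

```text
t: 22.8
tcp_pos: [0.4271, -0.0601, 0.263]
ee_rot: [-180.0, 0.1, -0.1]
force: [1.0, -0.0, -0.4]
grip_width: 0.74
grip_force: 0.0
```

Emit:
play_rows([
  [[0,0,0],[0,-5,0],6.3],
  [[0,0,0],[0,-10,0],6.3],
  [[0,0,0],[0,-15,0],6.3],
  [[0,0,0],[0,-20,0],6.3],
  [[0,0,0],[0,-25,0],6.3],
])

```text
t: 23.3
tcp_pos: [0.4274, 0.1905, 0.2631]
ee_rot: [180.0, 0.0, -0.0]
force: [1.0, -1.1, -0.1]
grip_width: 0.738
grip_force: 0.0
```

Emit:
play_rows([
  [[0,0,0],[0,-5,2],6.3],
  [[0,0,0],[0.3,-9,5],6.3],
  [[0,0,0],[0.6,-10.6,8],6.3],
  [[0,0,0],[0.6,-10.6,8],6.3],
  [[0,0,0],[0.6,-10.6,8],6.3],
])

```text
t: 23.8
tcp_pos: [0.4329, 0.2943, 0.1822]
ee_rot: [179.9, 0.2, 0.0]
force: [0.0, -0.0, 0.2]
grip_width: 0.731
grip_force: 0.0
```

Run:
```python
from h import *
p=cams.capture('wrist'); s=bot.get_state();print(s['t'],s['tcp_pos'],s['ee_rot'],s['force'],s['grip_width'])
print('bk cap',capfit(p,(.433,.296),.114,.020),'base',capfit(p,(.433,.296),.0,.028)[:2])
print('bk shoulder cap',capfit(p,(.433,.296),.093,.020)[:2])
print('bl cap',capfit(p,(.526,.221),.131,.022)[:2],'base',capfit(p,(.526,.221),.0,.032)[:2])
for n in ('bottle_black_mid','bottle_blue_mid'):
  for r in cams.pinpoint(n,p)[:1]: print(n,r['score'],atz(p,r['uv'],H[n],True))
```

```text
23.85 [0.43380976 0.29422366 0.1838674 ] [ 1.79958600e+02  1.75503635e-02 -2.69072363e-02] [ 0.57026406 -0.55257001  0.60556103] 0.735414477275234
bk cap [(np.float32(139.90645), np.float64(0.434), np.float64(0.303)), (np.float32(136.13211), np.float64(0.435), np.float64(0.303)), (np.float32(135.54749), np.float64(0.435), np.float64(0.302)), (np.float32(133.05707), np.float64(0.434), np.float64(0.302))] base [(np.float32(149.37592), np.float64(0.431), np.float64(0.303)), (np.float32(148.5674), np.float64(0.43), np.float64(0.303))]
bk shoulder cap [(np.float32(131.28307), np.float64(0.431), np.float64(0.304)), (np.float32(128.72394), np.float64(0.431), np.float64(0.303))]
bl cap [(np.float32(187.66959), np.float64(0.526), np.float64(0.224)), (np.float32(174.53972), np.float64(0.525), np.float64(0.224))] base [(np.float32(146.85196), np.float64(0.524), np.float64(0.222)), (np.float32(145.53648), np.float64(0.526), np.float64(0.224))]
bottle_black_mid 0.75 [0.43055602 0.30303235]
bottle_blue_mid 0.85 [0.52552574 0.22499486]
```

Emit:
play_rows([
  [[0,0,0],[0,-0.8,2],6.3],
  [[0,0,0],[0,-0.8,5],6.3],
  [[0,0,0],[0,-0.8,5],6.3],
])

```text
t: 24.25
tcp_pos: [0.4319, 0.301, 0.1312]
ee_rot: [179.9, 0.2, -0.1]
force: [-0.9, -0.4, -0.7]
grip_width: 0.733
grip_force: 0.0
```

Run:
```python
from h import *
p=cams.capture('wrist'); s=bot.get_state();print(s['t'],s['tcp_pos'],s['ee_rot'])
print('bk cap',capfit(p,(.433,.303),.114,.020),'base',capfit(p,(.433,.303),.0,.028)[:2])
```

```text
24.3 [0.43266465 0.30151032 0.13319368] [ 1.79928647e+02  1.08622698e-01 -7.32154840e-02]
bk cap [(np.float32(129.91995), np.float64(0.435), np.float64(0.303)), (np.float32(127.75586), np.float64(0.436), np.float64(0.303)), (np.float32(126.16397), np.float64(0.436), np.float64(0.302)), (np.float32(125.27021), np.float64(0.435), np.float64(0.302))] base [(np.float32(148.48462), np.float64(0.431), np.float64(0.303)), (np.float32(144.29381), np.float64(0.43), np.float64(0.304))]
```

Emit:
play_rows([
  [[0,0,0],[0,0,2],6.3],
  [[0,0,0],[0,0,4.5],6.3],
  [[0,0,0],[0,0,6.1],6.3],
  [[0,0,0],[0,0,6.6],6],
  [[0,0,0],[0,0,6.6],5.2],
])

```text
t: 24.8
tcp_pos: [0.4339, 0.3027, 0.0689]
ee_rot: [-180.0, -0.1, -0.0]
force: [-0.1, 0.0, -0.3]
grip_width: 0.609
grip_force: 0.0
```

Emit:
play_rows([
  [[0,0,0],[0,0,0],4.5],
  [[0,0,0],[0,0,0],4],
  [[0,0,0],[0,0,0],3.5],
  [[0,0,0],[0,0,0],3],
  [[0,0,0],[0,0,0],2.8],
])

```text
t: 25.3
tcp_pos: [0.4346, 0.3034, 0.0698]
ee_rot: [-179.9, -0.2, -0.0]
force: [-0.6, -0.2, 7.3]
grip_width: 0.441
grip_force: 60.5
```

Emit:
play_rows([
  [[0,0,0],[0,0,0],2.8],
  [[0,0,0],[0,0,0],2.8],
])

```text
t: 25.5
tcp_pos: [0.4346, 0.3034, 0.0698]
ee_rot: [-179.9, -0.2, -0.0]
force: [-1.0, -0.6, 6.8]
grip_width: 0.441
grip_force: 60.5
```

Emit:
play_rows([
  [[0,0,0],[0,0,-1],2.8],
  [[0,0,0],[0,0,-3.5],2.8],
  [[0,0,0],[0,0,-7],2.8],
  [[0,0,0],[-0.5,1,-10.5],2.8],
  [[0,0,0],[-1,3,-12],2.8],
])

```text
t: 26.0
tcp_pos: [0.4246, 0.2742, 0.1926]
ee_rot: [-179.8, -0.3, 0.1]
force: [0.3, 0.5, -1.5]
grip_width: 0.44
grip_force: 60.6
```

Emit:
play_rows([
  [[0,0,0],[0,4,0],2.8],
  [[0,0,0],[0,8,0],2.8],
  [[0,0,0],[0,12,0],2.8],
  [[0,0,0],[0,16,0],2.8],
  [[0,0,0],[0,20,0],2.8],
])

```text
t: 26.5
tcp_pos: [0.4229, 0.0714, 0.1886]
ee_rot: [-180.0, -0.1, 0.0]
force: [1.4, 0.3, -1.0]
grip_width: 0.441
grip_force: 60.6
```

Emit:
play_rows([
  [[0,0,0],[0,4,0],2.8],
  [[0,0,0],[0,8,0],2.8],
  [[0,0,0],[0,12,0],2.8],
  [[0,0,0],[0,16,0],2.8],
  [[0,0,0],[0,20,0],2.8],
])

```text
t: 27.0
tcp_pos: [0.4229, -0.1288, 0.1886]
ee_rot: [180.0, -0.1, -0.0]
force: [1.6, 0.4, -0.2]
grip_width: 0.439
grip_force: 60.6
```

Emit:
play_rows([
  [[0,0,0],[0,3.5,0],2.8],
  [[0,0,0],[1,7,0],2.8],
  [[0,0,0],[3,10,0],2.8],
  [[0,0,0],[4,11,0],2.8],
  [[0,0,0],[4,11,0],2.8],
])

```text
t: 27.5
tcp_pos: [0.4636, -0.2386, 0.1881]
ee_rot: [180.0, -0.0, -0.1]
force: [0.0, -0.1, -0.9]
grip_width: 0.438
grip_force: 60.8
```

Run:
```python
from h import *
p=cams.capture('wrist'); s=bot.get_state();print(s['t'],s['tcp_pos'],s['ee_rot'],s['force'],s['grip_width'],s['grip_force'])
T=s['tcp_pos']
print('tray',capfit(p,(.5165,-.2605),.012,.048)[:2],capfit(p,(.5165,-.2605),.012,.042)[:2])
for d in (0,.003): print('cap',capfit(p,T[:2],T[2]-.0695+.114+d,.020)[:2])
```

```text
27.55 [ 0.4630588  -0.23749432  0.18787719] [-1.79975491e+02  2.47586212e-02 -5.19304855e-02] [-0.65287684 -0.53988763 -1.79797142] 0.4438133705469467 60.75805308006238
tray [(np.float32(199.93231), np.float64(0.5165), np.float64(-0.2605)), (np.float32(199.7369), np.float64(0.5165), np.float64(-0.2595))] [(np.float32(200.0), np.float64(0.5175), np.float64(-0.2605)), (np.float32(199.95354), np.float64(0.5165), np.float64(-0.2605))]
cap [(np.float32(94.98455), np.float64(0.4681), np.float64(-0.2405)), (np.float32(94.76558), np.float64(0.4681), np.float64(-0.2365))]
cap [(np.float32(101.62074), np.float64(0.4691), np.float64(-0.2405)), (np.float32(97.3267), np.float64(0.4691), np.float64(-0.2365))]
```

Emit:
play_rows([
  [[0,0,0],[2,1,0],2.8],
  [[0,0,0],[4.4,2,0],2.8],
  [[0,0,0],[5.35,2.3,0],2.8],
  [[0,0,0],[5.35,2.3,0],2.8],
])

```text
t: 27.95
tcp_pos: [0.5169, -0.2594, 0.1877]
ee_rot: [-180.0, 0.0, 0.1]
force: [-1.2, 0.9, -1.4]
grip_width: 0.444
grip_force: 60.8
```

Emit:
play_rows([
  [[0,0,0],[0,0,2],2.8],
  [[0,0,0],[0,0,5],2.8],
  [[0,0,0],[0,0,8],2.8],
  [[0,0,0],[0,0,9],2.8],
  [[0,0,0],[0,0,9],2.8],
])

```text
t: 28.45
tcp_pos: [0.5147, -0.2588, 0.0959]
ee_rot: [-179.9, 0.2, 0.0]
force: [-0.2, 0.6, -0.4]
grip_width: 0.443
grip_force: 60.8
```

Run:
```python
from h import *
p=cams.capture('wrist'); s=bot.get_state();print(s['t'],s['tcp_pos'],s['ee_rot'],s['force'],s['grip_width'],s['grip_force'])
T=s['tcp_pos']
print('tray',capfit(p,(.5165,-.2605),.012,.048)[:1])
print('base',capfit(p,T[:2],T[2]-.069,.028)[:3])
```

```text
28.5 [ 0.51599195 -0.25966248  0.0978742 ] [-1.79969267e+02  5.21164792e-02  1.03956513e-02] [ 0.52746856  0.51373733 -0.23507061] 0.44241136522857805 60.77961378978216
tray [(np.float32(165.43402), np.float64(0.5165), np.float64(-0.2595))]
base [(np.float32(142.8743), np.float64(0.509), np.float64(-0.2567)), (np.float32(142.49251), np.float64(0.509), np.float64(-0.2607)), (np.float32(142.01364), np.float64(0.51), np.float64(-0.2597))]
```

Emit:
play_rows([
  [[0,0,0],[0.2,0,1],2.8],
  [[0,0,0],[0.2,0,1.8],2.8],
  [[0,0,0],[0.2,0,2.1],2.8],
  [[0,0,0],[0.2,0,2.1],2.8],
  [[0,0,0],[0.2,0,2.1],2.8],
])

```text
t: 29.0
tcp_pos: [0.5187, -0.2603, 0.0767]
ee_rot: [180.0, 0.0, -0.0]
force: [-0.9, -1.2, -1.7]
grip_width: 0.44
grip_force: 60.8
```

Emit:
play_rows([
  [[0,0,0],[0,0,0.1],2.8],
  [[0,0,0],[0,0,0.2],2.8],
  [[0,0,0],[0,0,0.25],2.8],
  [[0,0,0],[0,0,0.25],2.8],
])

```text
t: 29.4
tcp_pos: [0.5186, -0.2602, 0.074]
ee_rot: [-180.0, 0.0, -0.0]
force: [0.2, 0.2, -1.3]
grip_width: 0.444
grip_force: 60.8
```

Emit:
play_rows([
  [[0,0,0],[0,0,0.05],2.8],
  [[0,0,0],[0,0,0.1],2.8],
  [[0,0,0],[0,0,0.1],2.8],
])

```text
t: 29.7
tcp_pos: [0.5191, -0.2603, 0.0739]
ee_rot: [180.0, -0.1, -0.0]
force: [-1.0, 2.3, 5.2]
grip_width: 0.442
grip_force: 61.4
```

Emit:
play_rows([
  [[0,0,0],[0,0,0.05],2.8],
  [[0,0,0],[0,0,0.1],2.8],
  [[0,0,0],[0,0,0.1],2.8],
])

```text
t: 30.0
tcp_pos: [0.5195, -0.2604, 0.0739]
ee_rot: [180.0, -0.1, 0.0]
force: [-3.2, 3.2, 11.8]
grip_width: 0.44
grip_force: 62.0
```

Contact. Back off 1.5 mm, release and rise, then go to the blue bottle.

Emit:
play_rows([
  [[0,0,0],[0,0,-0.15],2.8],
  [[0,0,0],[0,0,-0.15],3.8],
  [[0,0,0],[0,0,-0.15],4.8],
  [[0,0,0],[0,0,-0.15],5.8],
  [[0,0,0],[0,0,-0.15],6.3],
])

```text
t: 30.5
tcp_pos: [0.5185, -0.2602, 0.0733]
ee_rot: [-180.0, 0.0, -0.0]
force: [0.8, -0.1, -0.4]
grip_width: 0.737
grip_force: 0.0
```

Emit:
play_rows([
  [[0,0,0],[0,0,0],6.3],
  [[0,0,0],[0,0,0],6.3],
  [[0,0,0],[0,0,-3],6.3],
  [[0,0,0],[0,0,-7],6.3],
  [[0,0,0],[0,0,-12],6.3],
])

```text
t: 31.0
tcp_pos: [0.5171, -0.2593, 0.1926]
ee_rot: [-179.9, 0.2, -0.0]
force: [0.2, -0.3, -0.1]
grip_width: 0.734
grip_force: 0.0
```

Emit:
play_rows([
  [[0,0,0],[-3,-1,-3],6.5],
  [[0,0,0],[-6,-3,-6],6.5],
  [[0,0,0],[-9.5,-5,-8],6.5],
  [[0,0,0],[-9.5,-6,-8],6.5],
])

```text
t: 31.4
tcp_pos: [0.4228, -0.2002, 0.2784]
ee_rot: [179.8, -0.3, -0.0]
force: [0.8, -0.6, 0.2]
grip_width: 0.763
grip_force: 0.0
```

Run:
```python
from h import *
p=cams.capture('wrist'); s=bot.get_state();print(s['t'],s['tcp_pos'],s['ee_rot'],s['force'],s['grip_width'])
print('cap',capfit(p,(.5165,-.2605),.118,.020)[:2],'base',capfit(p,(.5165,-.2605),.004,.028)[:2])
print('wcap',capfit(p,(.522,-.421),.110,.021)[:1])
print('tray blue',capfit(p,(.4162,-.1713),.012,.048)[:1])
for n,z in (('bottle_white_mid',.057),('vial_black_mid',.033),('bottle_black_mid',.061)):
  for r in cams.pinpoint(n,p)[:1]: print(n,r['score'],atz(p,r['uv'],z,True))
```

```text
31.45 [ 0.42375182 -0.19904339  0.27641636] [ 1.79878482e+02 -2.81615334e-01 -1.82981540e-02] [0.99592725 0.57429877 0.03877543] 0.7620969821918018
cap [(np.float32(198.78366), np.float64(0.5145), np.float64(-0.2595)), (np.float32(194.67773), np.float64(0.5145), np.float64(-0.2585))] base [(np.float32(156.40128), np.float64(0.5165), np.float64(-0.2615)), (np.float32(155.98894), np.float64(0.5145), np.float64(-0.2635))]
wcap [(np.float32(200.0), np.float64(0.521), np.float64(-0.422))]
tray blue [(np.float32(200.0), np.float64(0.4172), np.float64(-0.1713))]
bottle_white_mid 0.71 [ 0.51967134 -0.42223314]
vial_black_mid 0.63 [ 0.42265721 -0.32099233]
bottle_black_mid 0.68 [ 0.51300878 -0.26055465]
```

Black bottle is well placed. On to the blue one.

Emit:
play_rows([
  [[0,0,0],[0,-5,0],6.3],
  [[0,0,0],[0,-10,0],6.3],
  [[0,0,0],[0,-15,0],6.3],
  [[0,0,0],[0,-20,0],6.3],
  [[0,0,0],[0,-25,0],6.3],
])

```text
t: 32.1
tcp_pos: [0.4236, 0.0514, 0.2721]
ee_rot: [180.0, 0.1, -0.0]
force: [0.7, 1.0, -0.0]
grip_width: 0.739
grip_force: 0.0
```

Emit:
play_rows([
  [[0,0,0],[0,-5,0],6.3],
  [[0,0,0],[0,-10,0],6.3],
  [[0,0,0],[0,-14,0],6.3],
  [[0,0,0],[2,-17.4,2],6.3],
  [[0,0,0],[5,-17.4,4],6.3],
])

```text
t: 32.6
tcp_pos: [0.4737, 0.2283, 0.2318]
ee_rot: [-179.9, 0.1, 0.3]
force: [-0.4, -0.6, -0.6]
grip_width: 0.737
grip_force: 0.0
```

Emit:
play_rows([
  [[0,0,0],[3,0,2],6.3],
  [[0,0,0],[5.2,0,3],6.3],
  [[0,0,0],[5.2,0,4],6.3],
  [[0,0,0],[5.2,0,4],6.3],
  [[0,0,0],[5.2,0,4],6.3],
])

```text
t: 33.1
tcp_pos: [0.525, 0.2237, 0.1926]
ee_rot: [180.0, 0.1, -0.0]
force: [-0.1, 0.2, -0.7]
grip_width: 0.734
grip_force: 0.0
```

Run:
```python
from h import *
p=cams.capture('wrist'); s=bot.get_state();print(s['t'],s['tcp_pos'],s['ee_rot'],s['force'],s['grip_width'])
print('cap',capfit(p,(.526,.2235),.131,.022)[:3],'base',capfit(p,(.526,.2235),.0,.032)[:3])
for r in cams.pinpoint('bottle_blue_mid',p)[:1]: print(r['score'],atz(p,r['uv'],.0655,True))
```

```text
33.15 [0.52533925 0.22386433 0.19365059] [1.79998710e+02 2.17843892e-02 4.64714617e-03] [ 0.00054264 -0.3277396   0.08772163] 0.7358334184061376
cap [(np.float32(165.03064), np.float64(0.528), np.float64(0.2245)), (np.float32(163.36162), np.float64(0.527), np.float64(0.2245)), (np.float32(161.942), np.float64(0.526), np.float64(0.2245))] base [(np.float32(138.16537), np.float64(0.526), np.float64(0.2245)), (np.float32(136.22528), np.float64(0.525), np.float64(0.2245)), (np.float32(134.2696), np.float64(0.526), np.float64(0.2235))]
```

Emit:
play_rows([
  [[0,0,0],[0.1,-0.05,3],6.3],
  [[0,0,0],[0.1,-0.05,6],6.3],
  [[0,0,0],[0.1,-0.05,9],6.3],
  [[0,0,0],[0.1,-0.05,10.5],6.3],
  [[0,0,0],[0.1,-0.05,10.9],6.3],
])

```text
t: 33.7
tcp_pos: [0.5254, 0.224, 0.0833]
ee_rot: [180.0, 0.1, 0.0]
force: [-1.2, -0.1, 0.2]
grip_width: 0.744
grip_force: 0.0
```

Emit:
play_rows([
  [[0,0,0],[0,0,0],5.5],
  [[0,0,0],[0,0,0],4.8],
  [[0,0,0],[0,0,0],4.2],
  [[0,0,0],[0,0,0],3.6],
  [[0,0,0],[0,0,0],3.1],
])

```text
t: 34.2
tcp_pos: [0.5283, 0.2247, 0.0872]
ee_rot: [-179.9, -0.2, -0.0]
force: [-0.1, -1.0, 6.9]
grip_width: 0.494
grip_force: 60.1
```

Emit:
play_rows([
  [[0,0,0],[0,0,0],3.1],
  [[0,0,0],[0,0,0],3.1],
])

```text
t: 34.4
tcp_pos: [0.5283, 0.2247, 0.0872]
ee_rot: [-179.9, -0.2, -0.0]
force: [-1.3, -0.8, 6.7]
grip_width: 0.495
grip_force: 60.1
```

Emit:
play_rows([
  [[0,0,0],[0,0,-1],3.1],
  [[0,0,0],[0,0,-3.5],3.1],
  [[0,0,0],[0,0,-7],3.1],
  [[0,0,0],[-1,0,-10.5],3.1],
  [[0,0,0],[-3,0,-12],3.1],
])

```text
t: 34.9
tcp_pos: [0.4989, 0.2248, 0.2099]
ee_rot: [-179.9, -0.4, -0.0]
force: [0.3, 0.0, -1.7]
grip_width: 0.493
grip_force: 61.3
```

Emit:
play_rows([
  [[0,0,0],[-3.5,0,0],3.1],
  [[0,0,0],[-6.5,2,0],3.1],
  [[0,0,0],[-8,5,0],3.1],
  [[0,0,0],[-8,9,0],3.1],
  [[0,0,0],[-8,13,0],3.1],
])

```text
t: 35.4
tcp_pos: [0.4162, 0.0936, 0.2057]
ee_rot: [-180.0, -0.1, 0.1]
force: [0.2, -0.1, -2.2]
grip_width: 0.492
grip_force: 61.4
```

Emit:
play_rows([
  [[0,0,0],[0,4,0],3.1],
  [[0,0,0],[0,8,0],3.1],
  [[0,0,0],[0,12,0],3.1],
  [[0,0,0],[0,16,0],3.1],
  [[0,0,0],[0,20,0],3.1],
])

```text
t: 35.9
tcp_pos: [0.4165, -0.1073, 0.2058]
ee_rot: [180.0, -0.1, -0.0]
force: [0.3, -0.1, -1.5]
grip_width: 0.49
grip_force: 61.4
```

Emit:
play_rows([
  [[0,0,0],[0,3,0],3.1],
  [[0,0,0],[0,5.5,0],3.1],
  [[0,0,0],[0,6.6,0],3.1],
  [[0,0,0],[0,6.6,0],3.1],
  [[0,0,0],[0,6.6,0],3.1],
])

```text
t: 36.4
tcp_pos: [0.4167, -0.171, 0.2049]
ee_rot: [-180.0, -0.0, -0.0]
force: [-0.8, 0.6, -1.3]
grip_width: 0.49
grip_force: 61.5
```

Run:
```python
from h import *
p=cams.capture('wrist'); s=bot.get_state();print(s['t'],s['tcp_pos'],s['ee_rot'],s['force'],s['grip_width'],s['grip_force'])
T=s['tcp_pos']
print('tray',capfit(p,(.4167,-.1713),.012,.048)[:2])
print('cap',capfit(p,T[:2],T[2]+.044,.022)[:2])
```

```text
36.45 [ 0.41673943 -0.17069729  0.20479039] [-1.79973019e+02 -9.58969948e-03  3.51931059e-02] [-0.15428705 -0.41639896 -1.18424518] 0.4930021981877209 61.47337140573654
tray [(np.float32(199.91127), np.float64(0.4167), np.float64(-0.1713)), (np.float32(199.5008), np.float64(0.4167), np.float64(-0.1703))]
cap [(np.float32(126.3973), np.float64(0.4157), np.float64(-0.1717)), (np.float32(125.866104), np.float64(0.4157), np.float64(-0.1707))]
```

Emit:
play_rows([
  [[0,0,0],[0,0,3],3.1],
  [[0,0,0],[0,0,6.5],3.1],
  [[0,0,0],[0,0,9.5],3.1],
  [[0,0,0],[0,0,10.6],3.1],
  [[0,0,0],[0,0,10.6],3.1],
])

```text
t: 36.95
tcp_pos: [0.4155, -0.1701, 0.0971]
ee_rot: [-179.9, 0.2, 0.1]
force: [-1.2, -0.2, -1.3]
grip_width: 0.491
grip_force: 61.5
```

Emit:
play_rows([
  [[0,0,0],[0,0,0],3.1],
  [[0,0,0],[0,0,0.2],3.1],
  [[0,0,0],[0,0,0.4],3.1],
  [[0,0,0],[0,0,0.5],3.1],
  [[0,0,0],[0,0,0.5],3.1],
])

```text
t: 37.45
tcp_pos: [0.4167, -0.1718, 0.0938]
ee_rot: [180.0, -0.0, -0.0]
force: [-0.8, 0.4, -1.9]
grip_width: 0.491
grip_force: 61.5
```

Emit:
play_rows([
  [[0,0,0],[0,0,0.05],3.1],
  [[0,0,0],[0,0,0.1],3.1],
  [[0,0,0],[0,0,0.1],3.1],
])

```text
t: 37.75
tcp_pos: [0.4165, -0.1717, 0.0925]
ee_rot: [-180.0, 0.0, -0.0]
force: [0.3, 0.2, -2.0]
grip_width: 0.49
grip_force: 61.5
```

Emit:
play_rows([
  [[0,0,0],[0,0,0.05],3.1],
  [[0,0,0],[0,0,0.1],3.1],
  [[0,0,0],[0,0,0.1],3.1],
])

```text
t: 38.05
tcp_pos: [0.4166, -0.1716, 0.0915]
ee_rot: [-180.0, 0.0, -0.0]
force: [0.2, 0.4, -1.9]
grip_width: 0.493
grip_force: 61.5
```

Emit:
play_rows([
  [[0,0,0],[0,0,0.05],3.1],
  [[0,0,0],[0,0,0.1],3.1],
  [[0,0,0],[0,0,0.1],3.1],
])

```text
t: 38.35
tcp_pos: [0.417, -0.1718, 0.0913]
ee_rot: [180.0, -0.0, 0.0]
force: [-2.2, 1.2, 4.0]
grip_width: 0.49
grip_force: 62.1
```

Contact. Release and withdraw.

Emit:
play_rows([
  [[0,0,0],[0,0,-0.05],3.1],
  [[0,0,0],[0,0,-0.05],4],
  [[0,0,0],[0,0,-0.05],5],
  [[0,0,0],[0,0,-0.05],6],
  [[0,0,0],[0,0,-0.05],6.3],
])

```text
t: 38.85
tcp_pos: [0.4166, -0.1717, 0.091]
ee_rot: [-180.0, 0.0, -0.0]
force: [0.2, -0.1, 0.2]
grip_width: 0.741
grip_force: 0.0
```

Emit:
play_rows([
  [[0,0,0],[0,0,0],6.3],
  [[0,0,0],[0,0,0],6.3],
  [[0,0,0],[0,0,-3],6.3],
  [[0,0,0],[0,0,-7],6.3],
  [[0,0,0],[0,0,-12],6.3],
])

```text
t: 39.35
tcp_pos: [0.4152, -0.171, 0.2106]
ee_rot: [-179.9, 0.2, -0.0]
force: [0.9, 0.1, -1.1]
grip_width: 0.737
grip_force: 0.0
```

Emit:
play_rows([
  [[0,0,0],[-2,0,-4],6.5],
  [[0,0,0],[-4,0,-8],6.5],
  [[0,0,0],[-4,0,-8],6.5],
  [[0,0,0],[-4,0,-8],6.5],
])

```text
t: 39.75
tcp_pos: [0.3771, -0.1722, 0.2924]
ee_rot: [179.9, -0.2, -0.0]
force: [-0.4, -0.3, -0.6]
grip_width: 0.763
grip_force: 0.0
```

Run:
```python
from h import *
p=cams.capture('wrist'); save(p,'wend.png'); s=bot.get_state();print(s['t'],s['tcp_pos'],s['force'])
print('blcap',capfit(p,(.4167,-.1713),.135,.022)[:1],'base',capfit(p,(.4167,-.1713),.004,.032)[:1])
print('bkcap',capfit(p,(.5155,-.2605),.118,.020)[:1],'wcap',capfit(p,(.522,-.421),.110,.021)[:1])
for n,z in (('vial_black_mid',.033),('vial_white_a_mid',.028)):
  for r in cams.pinpoint(n,p)[:2]: print(n,r['score'],atz(p,r['uv'],z,True))
t=cams.capture('top')
for r in cams.pinpoint('vial_white_a_mid',t)[:3]: print('top',r['score'],r['uv'],atz(t,r['uv'],.028))
print('vials t',*circ(t,(126,148,168,192),bright,.05,False),*circ(t,(172,190,214,232),bright,.05,False))
```

```text
39.8 [ 0.37666244 -0.17172108  0.29079658] [-0.17509251  0.30828864 -0.48751658]
blcap [(np.float32(199.98633), np.float64(0.4147), np.float64(-0.1723))] base [(np.float32(182.80675), np.float64(0.4047), np.float64(-0.1723))]
bkcap [(np.float32(180.79533), np.float64(0.5165), np.float64(-0.2595))] wcap [(np.float32(200.0), np.float64(0.521), np.float64(-0.421))]
vial_black_mid 0.94 [ 0.42608417 -0.32241762]
vial_white_a_mid 0.87 [0.42754945 0.21960363]
top 0.46 [179.7, 226.1] [0.41992144 0.22050688]
top 0.4 [138.9, 182.0] [0.53418684 0.3300156 ]
vials t [0.541  0.3355] 28.1 86 [0.541  0.3355] [0.4264 0.2161] 29.1 95 [0.4277 0.216 ]
```

View pics/wend.png

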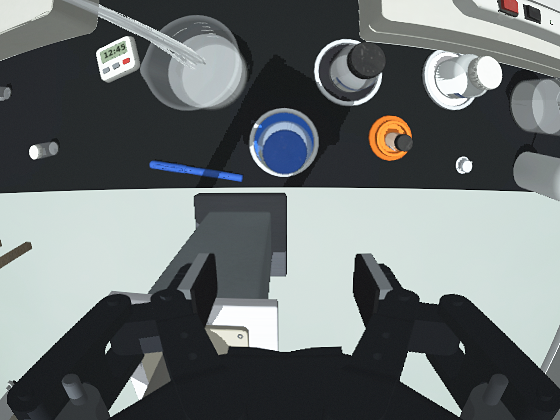

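All three bottles stand in their matching trays: blue at (285,145), black at (350,65) and white at (465,78). The vial is in the orange stand at (395,140), the white vials have not moved, and the gripper is clear of everything.

```bash
python3 -c "
from rig import bot
print(bot.job_done())"
```

```text
the job is handed in; nothing more can be done
None
```

The job is handed in: each bottle stands upright in the tray matching its cap, the black-capped vial is in the orange stand, and the two white-capped vials have not moved; it took about 40 s of the 102 s allowed.

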